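# Refit the cover of a boiler control box

## Task

The boiler's control box lies open on the worktop. Refit its loose cover: slide it about lightly on the two studs until both holes drop over them, and let it down until it is flush on the box all round; then swing the turn-button over its edge so that it is held, and let go. Do not force the cover or drop it on the studs, and leave the other things on the worktop where they are.

Things in the scene. Friction and masses are not known exactly. Their poses are not given: they have to be found in the camera images.
- control_box: Open box of grey sheet steel, 244 x 160 x 70 mm high, fixed on the worktop. Origin at the centre of its underside, x along its long side (three cable glands stick out of its +x end), y across, z up. A flat flange frames its 192 x 112 mm opening; the flange's upper face, 70 mm up, is the cover's seat.
- seat (a point): Centre of the box's opening at flange height, axes as the box's. Inside, a plate clamped in slotted rails carries two steel studs, 11 mm thick, 160 mm apart along x, tips 14 mm above the flange, chamfered to 10 mm over 1 mm. Their midpoint lies anywhere within +-7 mm in x and +-7 mm in y of this point; find it by feel. Never load cover against studs or box with over 40 N.
- cover: Loose aluminium cover plate, 220 x 140 x 4 mm, 0.3 to 0.5 kg with its handle, flat on the worktop at the start, handle up. Origin at the centre of the plate's underside, x along its long side, z up. Two round through holes, 13 mm, lie on its long centre line 80 mm either side of the centre: it fits either way round. Seated, its underside lies flat on the box's flange.
- cover_handle (a point): Centre of the grip bar of the cover's black bow handle, 31 mm above the plate's underside (27 mm above its upper face). The bar is 90 mm long along the cover's x, 10 mm wide, 14 mm high; its two feet are 10 mm wide and stand 40 mm either side of the centre; 20 mm clear height under the bar.
- turn_button (a joint): Angle of the turn-button (rad) about its upright pivot: 0 open, its tongue pointing along the box's +x beside the cover (0 to 0.2 at the start); it grows anticlockwise seen from above; at 1.57 the tongue points along the box's +y, over the cover's edge; stop at 1.6. Light friction (0.04 N m), stays where it is left.
- button_wing (a point): Centre of the turn-button's black grip wing, on the pivot axis, 101 mm above the box's underside, 97 mm from the box's centre towards -y. Wing 30 mm long, 9 mm wide, 22 mm high; x axis along wing and tongue. The steel tongue below is 13 mm wide, reaches 43 mm from the pivot and passes 1 mm over a seated cover.
- screwdriver: Screwdriver lying on the worktop, about 190 mm long; leave it alone.
- cleaner: Blue bottle of cleaner, 58 mm across, 150 mm high, origin under its base; leave it alone.
- mug: White mug, 80 mm across, 90 mm high, origin under its base; leave it alone.
- parts_tray: Small grey divided tray, 120 x 90 x 30 mm, origin under its base; leave it alone.

How it is judged:
By the outcome, as a careful person would: the job done as asked, in the order asked, and still so for the second after the job is handed in, with the robot touching nothing.
It also fails if it takes over 72 s, if anything falls off the work surface, if the arm or the gripper's body presses on something with over 40 N, if the wrist force passes 120 N, or if a joint passes its speed limit or range.

## Robot

A 6-joint arm with a two-finger parallel gripper is mounted at the origin on the work surface. World frame = base frame: x ahead of the robot, y to its left, z up, the work surface at z = 0. Lengths are in mm, angles in degrees, forces in N, time in s.
With the tool pointing down it reaches from about 325 to 900 mm from the base axis. Payload 6.1 kg.
Tool frame: the origin (TCP) lies at the very end of the fingers, on their centre line; the grasp point (between the pads) lies 19 mm behind it; z points along the fingers, y is the line along which they close (so a half turn about z gives the same grasp; the last joint's range is limited). The gripper opens to 87 mm and grips with 3 to 60 N. Pads are 19 mm wide; open, the fingers measure 117 mm over their backs; the gripper's body (75 mm by 190 mm) begins 51 mm behind the grasp point.
Start: joints at [-81.194, 12.628, 87.462, -0, 79.91, -7.225], TCP at [172.595, -600.688, 222.538] pointing down, gripper open.
Joint ranges: [-170.65, 170.65], [-52.31, 119.04], [5.05, 147.46], [-71.25, 251.25], [11.57, 151.72], [-153.62, 153.62]. Speed limits (degrees/s): [147.25, 147.25, 172.46, 180, 180, 180].

## Interface

Orientations are given as a 3x3 rotation matrix whose columns are the frame's x, y, z axes.
In Python, from bench import sensors, imaging, job gives the robot as it stands.
- The arm moves only by the tool send_rows, never from a script. Its argument "rows" is a list of rows, each a list of 3 entries, a list of its own where there are three numbers: the finger opening in mm, from 0 to 87, then the shift along the tool's x, y, z in mm, then the turn, a rotation vector about the tool's x, y, z in degrees. In form: [[gripper, [tx, ty, tz], [rx, ry, rz]], ...]. A call has 1 to 10 rows; each row is the pose to reach, as a shift and turn from the pose commanded when the call began, along the tool's axes at that moment; what a row does not reach only later rows make up. A row lasts 1/8 s, in which the tool goes at most 62.5 mm and 10.7 degrees, less where a joint would pass 70% of its speed; a pose out of reach is approached as far as the arm can. A call with a gripper value outside its range is refused whole. The fingers move at their own pace and stop on an object; "grip_force" is the grip in N (left out, the last holds). Time passes only in rows, so rows that repeat a pose let the fingers close. It gives the time, the measured TCP pose, the force, the opening and the grip force at its end, in the units of the state.
- sensors.get_state(): the state, without advancing time (a new reading comes with each control period).
- imaging.capture(name): name is "scene" or "top"; returns a dict with "frame" (384x512x3 uint8, red, green, blue), "fovy" (degrees; the focal length in pixels is half the picture's height over the tangent of half this angle, whatever the lens; pixels are square), "cx", "cy" (the principal point, pixels), "R" (3x3) and "t" (3): a world point X has camera coordinates R X + t. Camera axes: x right, y down, z forward; pixel columns grow to the right and rows downward; lengths in mm; the calibration is good to about 2 mm. A picture is of the moment at which its call begins. There is no depth.
- job.close_job(): hands the job in; it is judged then, once.
The state is a dict: "time": time; "qpos": joint angles; "joint_vel": joint speeds; "joint_efforts": joint torques, N m; "ee_pos": TCP position; "ee_rot": TCP orientation; "force": force on the tool from outside, world axes, zero at the start; "wrist_torque": the same for the moment, N m; "opening": opening from 0.0 (shut) to 1.0 (fully open); "finger_force": force on a finger pad.
Only numpy, scipy, OpenCV 4.12 (cv2) and the standard library are available. Lean on these libraries where they do the work, as an engineer would, in place of code of your own. Each camera call takes 0.05 s, during which the arm holds its last target. There are 200 camera calls.

## Working session

There is one attempt and no reset: what is moved stays moved. The work goes in short steps, Python scripts to look and compute and a tool call to move; the robot and the scene stay as the last step left them, time stands still between calls to the robot, and variables do not carry over. Pictures are saved under pics/ and viewed, at most 10 in all, crops included, and the job is handed in when it is done.

Besides the shell and the picture viewer there is one more tool, called after "Request:" as name(argument=value, ...) on one line, values as JSON. send_rows: Moves the arm, as the interface text tells. Its arguments: {"type":"object","properties":{"rows":{"type":"array","items":{"type":"array"}},"grip_force":{"type":"number"}},"required":["rows"]}

```bash
mkdir -p pics; ls
cat > h.py <<'E'
import numpy as np, cv2
from bench import sensors, imaging, job
def cap(n):
    c=imaging.capture(n); c['f']=192/np.tan(np.radians(c['fovy'])/2); c['R']=np.array(c['R']); c['t']=np.array(c['t']); return c
def ray(c,u,v,z):
    d=c['R'].T@np.array([(u-c['cx'])/c['f'],(v-c['cy'])/c['f'],1]); o=-c['R'].T@c['t']
    return o+d*(z-o[2])/d[2]
def proj(c,X):
    p=c['R']@np.array(X)+c['t']; return p[:2]/p[2]*c['f']+[c['cx'],c['cy']]
E
python3 - <<'E'
from h import *
import pickle
for n in('top','scene'):
    c=cap(n); pickle.dump(c,open(n+'0.pkl','wb'))
    cv2.imwrite(f'pics/{n}0.png',cv2.resize(c['frame'][:,:,::-1],(800,600),interpolation=cv2.INTER_CUBIC))
    print(n,c['fovy'],c['cx'],c['cy'],-c['R'].T@c['t'],c['R'].round(3).tolist())
print(sensors.get_state())
E
```

```text
pics
top 47.33213916155415 257.3095738957892 197.14247055863248 [ 347.05476714   -5.44402511 1386.22142358] [[0.0, -1.0, -0.0], [-0.987, -0.0, -0.161], [0.161, 0.0, -0.987]]
scene 49.581975678565264 250.42749515433385 199.9396626128818 [1249.80620016  324.73181405  968.99145143] [[-0.468, 0.884, 0.018], [0.669, 0.368, -0.645], [-0.577, -0.29, -0.764]]
{'time': 0.1, 'qpos': array([-8.11954516e+01,  1.26708520e+01,  8.75173068e+01, -1.35292464e-03,
        7.99103248e+01, -7.22490396e+00]), 'joint_vel': array([-0.04308289, -0.11998226, -0.14155378,  0.07219649, -0.03640475,
       -0.06554096]), 'joint_efforts': array([ 7.24225138e-04, -4.95943916e+01, -3.88518870e+01,  7.01933401e-02,
        5.15633624e-02, -4.33373282e-05]), 'ee_pos': array([ 172.48784268, -600.16124443,  221.56283291]), 'ee_rot': array([[ 9.61118760e-01,  2.76135198e-01, -2.86070246e-04],
       [ 2.76135278e-01, -9.61117285e-01,  1.69504892e-03],
       [ 1.93115610e-04, -1.70813740e-03, -9.99998522e-01]]), 'force': array([ 0.25723413, -0.08691443,  0.50171777]), 'wrist_torque': array([ 0.05069896,  0.03637022, -0.00759225]), 'finger_force': 0.0, 'opening': 0.9987776080602263}
```

View pics/top0.png

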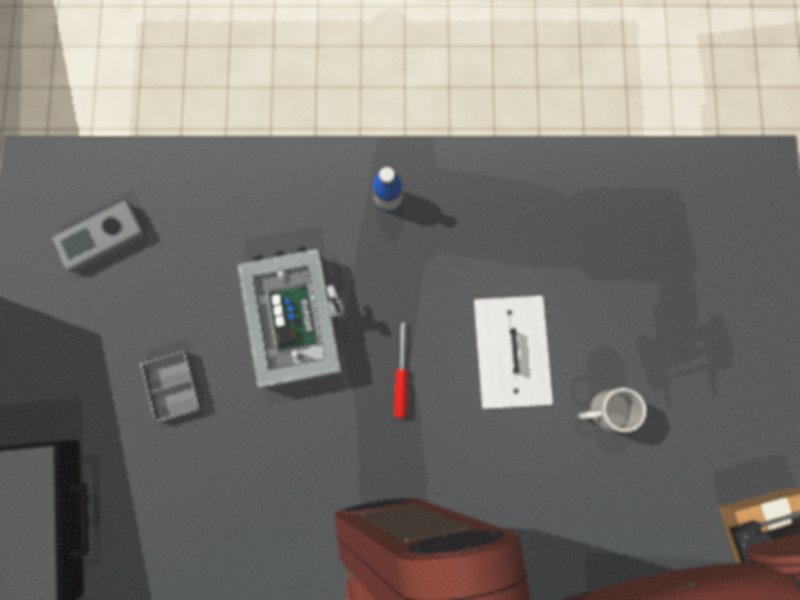

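View pics/scene0.png

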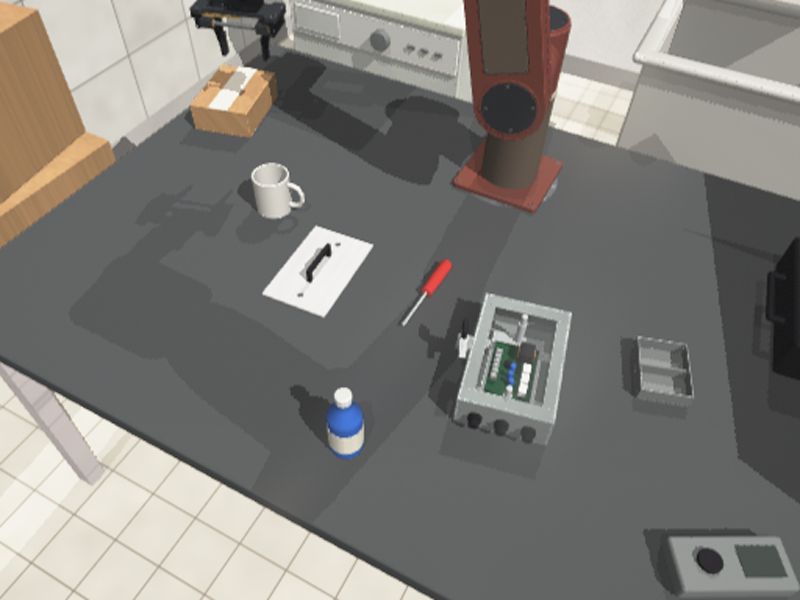

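Top view: cover at (513,352), its handle at (515,350), box at (288,318) with button wing at (335,300), screwdriver between them, mug at (620,410), all in the 800x600 picture. Scene view: studs visible at about (523,325) and (508,388), button at (463,343), gland end towards the far +x side.

Run:
```python
import pickle
from h import *
c=pickle.load(open('top0.pkl','rb')); s=pickle.load(open('scene0.pkl','rb'))
a=c['frame'][150:255,145:225,::-1]; b=s['frame'][180:285,285:372,::-1]
z=lambda i:cv2.resize(i,(int(i.shape[1]*4.5),int(i.shape[0]*4.5)),interpolation=cv2.INTER_CUBIC)
cv2.imwrite('pics/crop0.png',np.hstack([z(a),z(b)]))
g=cv2.cvtColor(c['frame'],cv2.COLOR_RGB2GRAY)
m=(g>170).astype(np.uint8); m[:120]=0
n,l,st,ce=cv2.connectedComponentsWithStats(m)
for i in range(1,n):
    if st[i,4]>60: print(st[i],ce[i])
def fit(mask,z):
    k=cv2.findContours(mask,0,cv2.CHAIN_APPROX_NONE)[0]; k=max(k,key=cv2.contourArea)
    P=np.array([ray(c,*p[0],z)[:2] for p in k],np.float32); r=cv2.minAreaRect(P); print(z,r,cv2.boxPoints(r).tolist())
i=l[int(330*.64)+0,int(490*.64)]; fit((l==i).astype(np.uint8),4)
# handle bar: dark pixels within cover
d=(g<60).astype(np.uint8); d[:190]=0;d[260:]=0;d[:,:305]=0;d[:,352:]=0
n,l2,st,ce=cv2.connectedComponentsWithStats(d)
for i in range(1,n):
    if st[i,4]>3: print('dark',st[i],ce[i],ray(c,*ce[i],38),ray(c,*ce[i],4))
print(g[235,150:225].tolist()); print(g[200,145:230].tolist())
```

```text
[174 189   8  20  90] [177.36666667 198.34444444]
[ 303  189   50   72 2851] [327.43879341 224.84917573]
[193 222  14   7  72] [200.93055556 225.01388889]
[371 249  42  27 214] [393.47196262 263.02336449]
[486 319  21  14 212] [496.20754717 325.30188679]
4 ((484.8880615234375, -227.80104064941406), (221.48355102539062, 141.4537353515625), 3.403578519821167) [[370.14263916015625, -163.77352905273438], [378.54058837890625, -304.97772216796875], [599.6334838867188, -291.82855224609375], [591.2355346679688, -150.62435913085938]]
[99, 97, 97, 95, 99, 98, 93, 95, 98, 97, 97, 102, 121, 148, 162, 166, 164, 164, 164, 161, 146, 117, 94, 97, 100, 106, 112, 120, 128, 133, 134, 139, 145, 154, 156, 156, 157, 159, 162, 165, 166, 164, 164, 166, 166, 166, 164, 164, 166, 167, 167, 166, 164, 166, 164, 163, 164, 164, 164, 164, 165, 166, 167, 170, 168, 167, 151, 124, 84, 65, 64, 64, 60, 62, 60]
[98, 99, 100, 97, 97, 98, 99, 97, 96, 99, 101, 115, 146, 163, 164, 163, 159, 159, 157, 146, 122, 96, 87, 90, 91, 97, 114, 130, 121, 112, 165, 225, 234, 232, 213, 159, 97, 64, 62, 70, 78, 77, 72, 66, 67, 64, 66, 73, 101, 129, 155, 159, 134, 97, 101, 125, 142, 147, 153, 159, 159, 162, 162, 164, 167, 159, 156, 153, 146, 136, 119, 102, 93, 94, 87, 77, 66, 63, 62, 62, 61, 59, 57, 60, 63]
```

View pics/crop0.png

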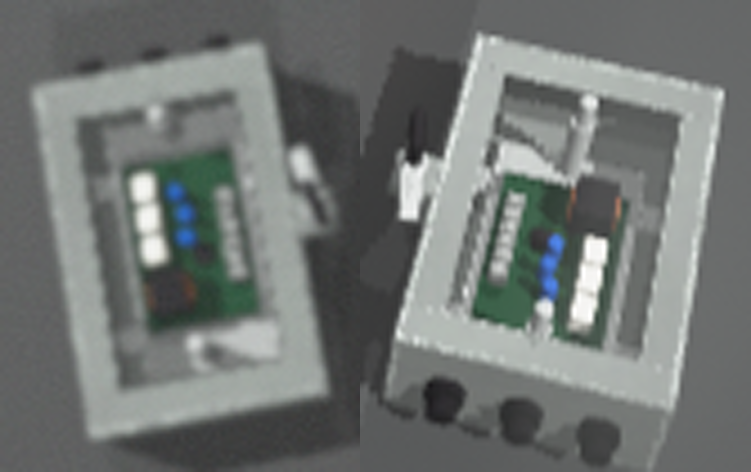

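Crop: the flange's outer and inner corners are clear in both views. Stud tips are at about (155,108) and (198,342) on the left (top) and (589,100) and (544,304) on the right (scene).

Run:
```python
import pickle
from h import *
c=pickle.load(open('top0.pkl','rb')); s=pickle.load(open('scene0.pkl','rb'))
T=lambda u,v:((u+.5)/4.5+145-.5,(v+.5)/4.5+150-.5)
S=lambda u,v:((u-360+.5)/4.5+285-.5,(v+.5)/4.5+180-.5)
def show(nm,P):
    P=np.array(P); print(nm,P.mean(0).round(1)); 
    for i in range(4):
        d=P[(i+1)%4]-P[i]; print('  ',P[i].round(1),np.hypot(*d[:2]).round(1),np.degrees(np.arctan2(d[1],d[0])).round(2))
show('top outer',[ray(c,*T(*p),70) for p in [(265,42),(35,88),(92,438),(328,395)]])
show('top inner',[ray(c,*T(*p),70) for p in [(237,95),(78,117),(120,388),(280,355)]])
show('sc outer',[ray(s,*S(*p),70) for p in [(397,337),(672,407),(722,90),(479,35)]])
show('sc inner',[ray(s,*S(*p),70) for p in [(436,312),(640,357),(682,117),(503,77)]])
def tri(p,q):
    A=[];b=[]
    for k,(u,v) in((c,p),(s,q)):
        P=k['R'];t=k['t'];x=(u-k['cx'])/k['f'];y=(v-k['cy'])/k['f']
        A+=[P[0]-x*P[2],P[1]-y*P[2]];b+=[x*t[2]-t[0],y*t[2]-t[1]]
    X,r,_,_=np.linalg.lstsq(np.array(A),np.array(b),rcond=None);return X.round(1),r
for p,q in [((155,107),(544,304)),((198,342),(589,100))]:
    print('stud',tri(T(*p),S(*q)),ray(c,*T(*p),84),ray(s,*S(*q),84))
# wing
print('wing',tri(T(313,185),S(414,130)),ray(c,*T(313,185),101),ray(s,*S(414,130),101))
# box edges by lines on gradient
g=cv2.cvtColor(c['frame'],cv2.COLOR_RGB2GRAY)
m=((g>135)&(g<178)).astype(np.uint8)
# cover handle in both views
for k,(x0,x1,y0,y1) in((c,(305,352,190,260)),(s,(165,245,140,205))):
    f=k['frame'].astype(int).max(2); print(f[y0:y1,x0:x1].min())
    hole=np.zeros_like(f,np.uint8); hole[y0:y1,x0:x1]=f[y0:y1,x0:x1]<50
    n,l,st,ce=cv2.connectedComponentsWithStats(hole)
    for i in range(1,n):
        if st[i,4]>3: print(st[i],ce[i].round(1),ray(k,*ce[i],31).round(1),ray(k,*ce[i],4).round(1))
```

```text
top outer [544.7 216.1  70. ]
   [680.9 161.3  70. ] 159.9 101.68
   [648.5 317.8  70. ] 242.6 -168.8
   [410.5 270.7  70. ] 158.9 -79.64
   [439.1 114.4  70. ] 246.3 10.97
top inner [545.3 216.9  70. ]
   [643.7 179.6  70. ] 109.2 98.1
   [628.3 287.7  70. ] 187.8 -169.4
   [443.7 253.2  70. ] 108.6 -78.26
   [465.8 146.9  70. ] 180.9 10.43
sc outer [545.8 216.7  70. ]
   [679.7 164.1  70. ] 155.9 101.54
   [648.5 316.8  70. ] 241.1 -168.74
   [412.  269.8  70. ] 156.6 -78.56
   [443.1 116.3  70. ] 241.4 11.42
sc inner [548.5 216.3  70. ]
   [653.5 176.8  70. ] 116.8 103.58
   [626.1 290.3  70. ] 184.0 -168.79
   [445.6 254.6  70. ] 113.5 -78.1
   [469.  143.5  70. ] 187.4 10.24
stud (array([631.3, 231.7,  88.4]), array([0.22220798])) [632.18809365 232.8557163   84.        ] [628.36001438 230.96245638  84.        ]
stud (array([473. , 200.1,  84. ]), array([0.22170242])) [473.10869849 199.74340694  84.        ] [472.91508093 200.37373932  84.        ]
wing (array([572.9, 122.2, 116.3]), array([0.03835096])) [575.70987291 123.58704264 101.        ] [560.75575366 118.6808668  101.        ]
65
33
[205 158   6   7  18] [208.6 161.3] [ 462.6 -224.3   31. ] [ 439.9 -240.1    4. ]
[196 174   3   6  13] [197.4 176.3] [ 535.6 -219.8   31. ] [ 515.  -235.4    4. ]
```

```bash
cat >> h.py <<'E'
from scipy.spatial.transform import Rotation as Ro
def shift(cur,tgt):
    "cur,tgt = x,y,z,yaw of tool x axis, tool down -> tool shift, rz"
    a=np.radians(cur[3]); R=np.array([[np.cos(a),np.sin(a),0],[np.sin(a),-np.cos(a),0],[0,0,-1]])
    print((R.T@(np.array(tgt[:3])-cur[:3])).round(1), 'rz',round(cur[3]-tgt[3],2))
E
python3 - <<'E'
import pickle
from h import *
c=pickle.load(open('top0.pkl','rb')); s=pickle.load(open('scene0.pkl','rb'))
print('mug rim',ray(c,622*.64,408*.64,90), 'scene',ray(s,270*.64,172*.64,90),ray(s,273*.64,208*.64,0))
f=c['frame'].max(2); y,x=np.nonzero(f[190:260,305:352]<100); 
m=np.zeros(f.shape,np.uint8); m[190:260,305:352]=f[190:260,305:352]<105
n,l,st,ce=cv2.connectedComponentsWithStats(m)
for i in range(1,n): print(st[i],ce[i].round(1),ray(c,*ce[i],38).round(1),ray(c,*ce[i],4).round(1))
print(c['frame'][262,380].tolist(), 'cleaner',ray(c,390*.64,178*.64,150))
shift((172.6,-600.7,222.5,16.03),(484.9,-227.8,202.5,3.4))
E
```

```text
mug rim [ 368.52840434 -417.19229851   90.        ] scene [ 361.39409403 -423.50514483   90.        ] [ 374.17130765 -419.98893885    0.        ]
[349 190   3  29  53] [350.4 200.6] [ 555.8 -294.9   38. ] [ 561.  -302.2    4. ]
[327 211   5  27  57] [329.2 223.7] [ 483.6 -227.    38. ] [ 487.  -232.5    4. ]
[305 239   2  21  28] [305.2 250.7] [ 400.9 -151.6   38. ] [ 402.2 -155.3    4. ]
[164, 160, 153] cleaner [797.1520621   17.86181843 150.        ]
[ 403.1 -272.2   20. ] rz 12.63
```

Request:
send_rows(rows=[[60,[50,-34,0],[0,0,0]],[60,[100,-68,0],[0,0,2]],[60,[150,-102,0],[0,0,4]],[60,[200,-136,0],[0,0,6]],[60,[250,-170,0],[0,0,8]],[60,[300,-204,5],[0,0,10]],[60,[350,-238,10],[0,0,12]],[60,[403,-272,20],[0,0,12.6]],[60,[403,-272,80],[0,0,12.6]],[60,[403,-272,100],[0,0,12.6]]], grip_force=50)

```text
time: 1.35
ee_pos: [483.0, -225.1, 118.3]
ee_rot: [[0.998, 0.062, -0.006], [0.062, -0.998, 0.004], [-0.005, -0.004, -1.0]]
force: [0.6, -0.2, -0.0]
opening: 0.693
finger_force: 0.0
```

Request:
send_rows(rows=[[60,[0,0,0],[0,0,0]],[60,[0,0,0],[0,0,0]]])

```text
time: 1.6
ee_pos: [485.4, -228.6, 123.7]
ee_rot: [[0.998, 0.06, 0.001], [0.06, -0.998, -0.001], [0.001, 0.001, -1.0]]
force: [-0.4, 0.6, 0.8]
opening: 0.69
finger_force: 0.0
```

Request:
send_rows(rows=[[60,[0,0,40],[0,0,0]],[60,[0,0,70],[0,0,0]],[60,[0,0,90],[0,0,0]],[60,[0,0,100],[0,0,0]],[60,[0,0,106],[0,0,0]],[60,[0,0,108],[0,0,0]],[60,[0,0,108],[0,0,0]]])

```text
time: 2.48
ee_pos: [485.3, -228.3, 15.2]
ee_rot: [[0.998, 0.06, 0.001], [0.06, -0.998, -0.001], [0.001, 0.001, -1.0]]
force: [-0.2, -0.2, -0.1]
opening: 0.693
finger_force: 0.0
```

Run:
```python
from h import *
st=sensors.get_state(); print(st['ee_pos'],st['force'])
s=cap('scene'); p=proj(s,[485,-228,15]).astype(int); print(p)
a=s['frame'][p[1]-55:p[1]+55,p[0]-70:p[0]+70,::-1]; cv2.imwrite('pics/grasp.png',cv2.resize(a,None,fx=5,fy=5,interpolation=2))
```

```text
[ 485.3109387  -228.28214351   15.22834464] [-0.19871541 -0.17196364 -0.08014454]
[204 168]
```

View pics/grasp.png

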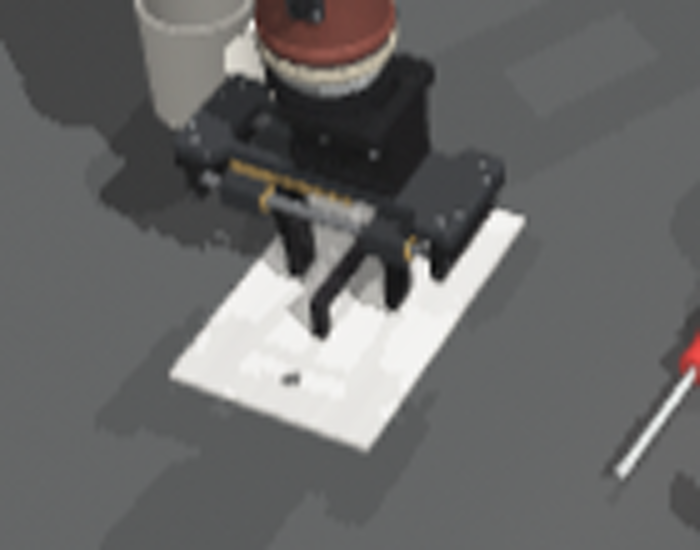

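The fingers, at about (295,260) and (398,290), straddle the bow handle at (340,285). Closing.

Request:
send_rows(rows=[[0,[0,0,1.5],[0,0,0]],[0,[0,0,1.5],[0,0,0]],[0,[0,0,1.5],[0,0,0]],[0,[0,0,1.5],[0,0,0]],[0,[0,0,1.5],[0,0,0]],[0,[0,0,1.5],[0,0,0]],[0,[0,0,1.5],[0,0,0]],[0,[0,0,1.5],[0,0,0]]], grip_force=50)

```text
time: 3.52
ee_pos: [484.8, -228.0, 13.0]
ee_rot: [[0.998, 0.06, 0.0], [0.06, -0.998, -0.0], [0.0, 0.0, -1.0]]
force: [0.1, -0.7, -0.0]
opening: 0.109
finger_force: 50.0
```

```bash
python3 -c "
from h import *
st=sensors.get_state(); print(st['ee_pos'],st['force'],st['wrist_torque'],st['opening']*87,st['finger_force'])"
```

```text
[ 484.82128439 -228.02825965   13.0373215 ] [ 0.06257363 -0.72239489 -0.00791146] [-0.03333459  0.01538953 -0.02294492] 9.472101843313048 49.99968398362398
```

```bash
python3 -c "
from h import *
shift((484.9,-227.8,13,3.43),(551.7,216,143,11.2))"
```

```text
[  93.2 -439.  -130. ] rz -7.77
```

Request:
send_rows(rows=[[0,[0,0,-2],[0,0,0]],[0,[0,0,-8],[0,0,0]],[0,[0,0,-25],[0,0,0]],[0,[0,0,-55],[0,0,0]],[0,[0,0,-90],[0,0,0]],[0,[0,0,-125],[0,0,0]],[0,[0,0,-150],[0,0,0]],[0,[0,0,-157],[0,0,0]],[0,[0,0,-157],[0,0,0]]])

```text
time: 4.65
ee_pos: [484.8, -228.0, 170.4]
ee_rot: [[0.998, 0.06, 0.001], [0.06, -0.998, -0.0], [0.001, 0.0, -1.0]]
force: [0.1, -0.2, -4.6]
opening: 0.104
finger_force: 50.0
```

Request:
send_rows(rows=[[0,[5,-25,0],[0,0,0]],[0,[16,-75,0],[0,0,-1]],[0,[27,-130,0],[0,0,-2]],[0,[40,-190,0],[0,0,-3]],[0,[53,-250,0],[0,0,-4]],[0,[66,-310,0],[0,0,-5]],[0,[78,-365,0],[0,0,-6]],[0,[87,-410,0],[0,0,-7]],[0,[92,-432,0],[0,0,-7.77]],[0,[93.2,-439,0],[0,0,-7.77]]])

```text
time: 5.9
ee_pos: [550.8, 216.4, 168.6]
ee_rot: [[0.981, 0.196, -0.002], [0.196, -0.981, -0.001], [-0.002, 0.0, -1.0]]
force: [1.0, -1.1, -4.3]
opening: 0.11
finger_force: 50.0
```

Request:
send_rows(rows=[[0,[0,0,20],[0,0,0]],[0,[0,0,40],[0,0,0]],[0,[0,0,52],[0,0,0]],[0,[0,0,58],[0,0,0]],[0,[0,0,58],[0,0,0]],[0,[0,0,58],[0,0,0]]])

```text
time: 6.65
ee_pos: [552.2, 215.9, 112.9]
ee_rot: [[0.981, 0.194, 0.001], [0.194, -0.981, 0.0], [0.001, -0.0, -1.0]]
force: [-0.8, 0.8, -3.9]
opening: 0.109
finger_force: 50.0
```

Run:
```python
from h import *
import pickle
st=sensors.get_state(); print(st['ee_pos'],st['force'],st['wrist_torque'],Ro.from_matrix(st['ee_rot']).as_rotvec(True))
ims=[]
for n in('top','scene'):
    c=cap(n); pickle.dump(c,open(n+'1.pkl','wb')); p=proj(c,[551,216,90]).astype(int); print(n,p)
    ims.append(cv2.resize(c['frame'][p[1]-60:p[1]+60,p[0]-48:p[0]+48,::-1],(400,500),interpolation=2))
    for X in ([545.3,216.5,70],):
        pass
cv2.imwrite('pics/pre.png',np.hstack(ims))
c=pickle.load(open('top1.pkl','rb')); g=cv2.cvtColor(c['frame'],cv2.COLOR_RGB2GRAY)
```

```text
[552.22252269 215.8811893  112.85700088] [-0.79602992  0.8090026  -3.92315112] [-0.00937313  0.01641661  0.01187386] [-1.79130716e+02 -1.75566968e+01 -1.30298526e-01]
top [183 199]
scene [331 222]
```

View pics/pre.png

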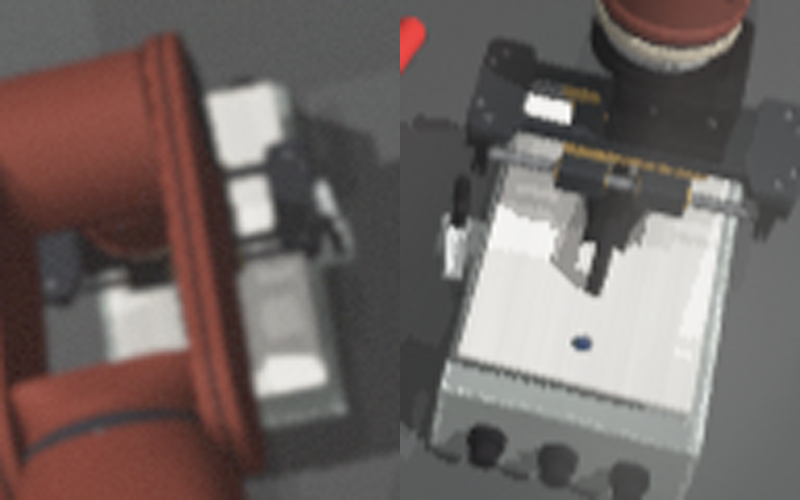

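Cover hangs level above the box; its +x hole shows at (582,343) in the right crop. I check it against the expected place.

Run:
```python
from h import *
import pickle
c=pickle.load(open('scene1.pkl','rb'))
f=c['frame'].astype(int); u0,v0=182/4.1667+283,343/4.1667+162
m=f.max(2)[int(v0)-6:int(v0)+7,int(u0)-7:int(u0)+8]; w=np.clip(170-m,0,None)
yy,xx=np.mgrid[int(v0)-6:int(v0)+7,int(u0)-7:int(u0)+8]
u,v=(xx*w).sum()/w.sum(),(yy*w).sum()/w.sum()
print(u0,v0,u,v,[ray(c,u,v,z).round(1) for z in (100,102,104)])
```

```text
326.6796505627955 244.31934144526844 326.01284109149276 244.01605136436598 [array([630.1, 230.3, 100. ]), array([631.5, 230.5, 102. ]), array([632.9, 230.8, 104. ])]
```

Request:
send_rows(rows=[[0,[0,0,6],[0,0,0]],[0,[0,0,11],[0,0,0]],[0,[0,0,13],[0,0,0]],[0,[0,0,14],[0,0,0]],[0,[0,0,15],[0,0,0]],[0,[0,0,15],[0,0,0]]])

```text
time: 7.5
ee_pos: [551.6, 215.8, 97.1]
ee_rot: [[0.981, 0.194, 0.0], [0.194, -0.981, 0.0], [0.0, -0.0, -1.0]]
force: [-0.6, 0.6, -4.5]
opening: 0.107
finger_force: 50.0
```

Request:
send_rows(rows=[[0,[0,0,0.5],[0,0,0]],[0,[0,0,1],[0,0,0]],[0,[0,0,1],[0,0,0]]])

```text
time: 7.88
ee_pos: [551.6, 215.9, 96.2]
ee_rot: [[0.981, 0.194, 0.0], [0.194, -0.981, 0.0], [0.0, -0.0, -1.0]]
force: [-0.5, -0.4, -2.4]
opening: 0.105
finger_force: 50.0
```

```bash
cat > s.py <<'E'
from h import *
st=sensors.get_state(); print(round(st['time'],2),st['ee_pos'].round(2),st['force'].round(2),st['wrist_torque'].round(3))
E
python3 s.py
```

```text
7.88 [551.65 215.94  96.25] [-0.54 -0.35 -2.36] [ 0.07   0.091 -0.043]
```

Request:
send_rows(rows=[[0,[0,0,0.5],[0,0,0]],[0,[0,0,0.5],[0,0,0]]])

```text
time: 8.12
ee_pos: [551.6, 215.9, 95.7]
ee_rot: [[0.981, 0.194, 0.0], [0.194, -0.981, 0.0], [0.0, -0.0, -1.0]]
force: [-0.6, -0.3, -1.5]
opening: 0.105
finger_force: 50.0
```

```bash
python3 s.py
```

```text
8.12 [551.62 215.94  95.74] [-0.63 -0.27 -1.46] [ 0.162  0.093 -0.038]
```

Request:
send_rows(rows=[[0,[1.5,0,0],[0,0,0]],[0,[1.5,0,0],[0,0,0]]])

```text
time: 8.38
ee_pos: [552.4, 216.4, 94.9]
ee_rot: [[0.981, 0.194, -0.002], [0.194, -0.981, 0.0], [-0.001, -0.001, -1.0]]
force: [-2.1, 2.8, -4.5]
opening: 0.107
finger_force: 50.0
```

```bash
python3 s.py
```

```text
8.38 [552.36 216.4   94.89] [-2.13  2.8  -4.51] [0.422 0.559 0.019]
```

Request:
send_rows(rows=[[0,[-1.5,0,0],[0,0,0]],[0,[-3,0,0],[0,0,0]],[0,[-3,0,0],[0,0,0]]])

```text
time: 8.75
ee_pos: [550.6, 215.7, 95.7]
ee_rot: [[0.981, 0.194, 0.001], [0.194, -0.981, 0.001], [0.001, -0.0, -1.0]]
force: [1.2, 3.2, -5.5]
opening: 0.108
finger_force: 50.0
```

```bash
python3 s.py
```

```text
8.75 [550.56 215.72  95.74] [ 1.21  3.21 -5.51] [ 0.613 -0.212 -0.018]
```

Request:
send_rows(rows=[[0,[1.5,1.5,0],[0,0,0]],[0,[1.5,1.5,0],[0,0,0]]])

```text
time: 9.0
ee_pos: [551.2, 215.3, 95.5]
ee_rot: [[0.981, 0.194, -0.002], [0.194, -0.981, 0.002], [-0.001, -0.002, -1.0]]
force: [-2.0, 5.0, -4.1]
opening: 0.11
finger_force: 50.1
```

```bash
python3 s.py
```

```text
9.0 [551.17 215.28  95.51] [-2.    5.03 -4.12] [1.265 0.373 0.016]
```

Request:
send_rows(rows=[[0,[0,-1.5,0],[0,0,0]],[0,[0,-3,0],[0,0,0]],[0,[0,-3,0],[0,0,0]]])

```text
time: 9.38
ee_pos: [551.5, 216.8, 95.6]
ee_rot: [[0.981, 0.194, 0.0], [0.194, -0.981, -0.001], [0.0, 0.001, -1.0]]
force: [0.2, 0.1, -4.4]
opening: 0.103
finger_force: 50.0
```

```bash
python3 s.py
```

```text
9.38 [551.46 216.83  95.56] [ 0.17  0.1  -4.41] [0.015 0.029 0.011]
```

Both holes appear to have dropped in (no side force, full weight carried). Lowering gently.

Request:
send_rows(rows=[[0,[0,0,1],[0,0,0]],[0,[0,0,2],[0,0,0]],[0,[0,0,2],[0,0,0]]])

```text
time: 9.75
ee_pos: [551.2, 217.1, 93.3]
ee_rot: [[0.981, 0.194, -0.0], [0.194, -0.981, -0.0], [-0.0, 0.0, -1.0]]
force: [0.1, -1.0, -3.7]
opening: 0.11
finger_force: 50.0
```

```bash
python3 s.py
```

```text
9.75 [551.17 217.13  93.34] [ 0.09 -1.03 -3.66] [0.028 0.013 0.049]
```

Request:
send_rows(rows=[[0,[0,0.3,1],[0,0,0]],[0,[0,0.3,2],[0,0,0]],[0,[0,0.3,2],[0,0,0]]])

```text
time: 10.12
ee_pos: [551.2, 217.0, 91.4]
ee_rot: [[0.981, 0.194, -0.0], [0.194, -0.981, -0.0], [-0.0, -0.0, -1.0]]
force: [0.4, 0.4, -4.6]
opening: 0.111
finger_force: 50.0
```

```bash
python3 s.py
```

```text
10.12 [551.23 216.97  91.4 ] [ 0.36  0.43 -4.61] [-0.021  0.045  0.016]
```

Request:
send_rows(rows=[[0,[0,0,1],[0,0,0]],[0,[0,0,2],[0,0,0]],[0,[0,0,2],[0,0,0]]])

```text
time: 10.5
ee_pos: [551.3, 217.0, 89.4]
ee_rot: [[0.981, 0.194, -0.0], [0.194, -0.981, -0.0], [-0.0, 0.0, -1.0]]
force: [-0.5, 0.9, -4.4]
opening: 0.104
finger_force: 50.0
```

```bash
python3 s.py
```

```text
10.5 [551.27 216.98  89.43] [-0.5   0.92 -4.39] [-0.002 -0.06  -0.026]
```

Free in the holes. Continue to the seat (TCP about 83).

Request:
send_rows(rows=[[0,[0,0,1],[0,0,0]],[0,[0,0,2],[0,0,0]],[0,[0,0,3],[0,0,0]],[0,[0,0,4],[0,0,0]],[0,[0,0,4],[0,0,0]]])

```text
time: 11.12
ee_pos: [551.2, 217.0, 85.4]
ee_rot: [[0.981, 0.194, -0.0], [0.194, -0.981, -0.0], [-0.0, 0.0, -1.0]]
force: [0.0, -0.2, -5.1]
opening: 0.107
finger_force: 50.0
```

```bash
python3 s.py
```

```text
11.12 [551.23 216.98  85.42] [ 0.03 -0.25 -5.12] [-0.005 -0.056 -0.033]
```

Request:
send_rows(rows=[[0,[0,0,1],[0,0,0]],[0,[0,0,1.5],[0,0,0]],[0,[0,0,1.5],[0,0,0]]])

```text
time: 11.5
ee_pos: [551.3, 217.0, 84.0]
ee_rot: [[0.981, 0.194, -0.0], [0.194, -0.981, -0.0], [-0.0, 0.0, -1.0]]
force: [-0.2, 0.2, -3.7]
opening: 0.11
finger_force: 50.0
```

```bash
python3 s.py
```

```text
11.5 [551.3  216.97  83.97] [-0.18  0.22 -3.74] [0.058 0.003 0.058]
```

Request:
send_rows(rows=[[0,[0,0,0.5],[0,0,0]],[0,[0,0,0.5],[0,0,0]]])

```text
time: 11.75
ee_pos: [551.3, 217.0, 83.5]
ee_rot: [[0.981, 0.194, -0.0], [0.194, -0.981, -0.0], [-0.0, 0.0, -1.0]]
force: [-1.0, 0.7, -5.1]
opening: 0.107
finger_force: 50.0
```

```bash
python3 s.py
```

```text
11.75 [551.29 216.98  83.49] [-1.01  0.67 -5.09] [-0.001  0.006  0.001]
```

Request:
send_rows(rows=[[0,[0,0,0.5],[0,0,0]],[0,[0,0,0.5],[0,0,0]]])

```text
time: 12.0
ee_pos: [551.4, 217.0, 83.1]
ee_rot: [[0.981, 0.194, 0.0], [0.194, -0.981, 0.0], [0.0, -0.0, -1.0]]
force: [-0.8, -0.2, -4.4]
opening: 0.104
finger_force: 50.0
```

Request:
send_rows(rows=[[0,[0,0,0.4],[0,0,0]],[0,[0,0,0.4],[0,0,0]]])

```text
time: 12.25
ee_pos: [551.4, 217.0, 83.0]
ee_rot: [[0.981, 0.194, 0.0], [0.194, -0.981, -0.0], [0.0, 0.0, -1.0]]
force: [-2.2, -0.6, 0.1]
opening: 0.106
finger_force: 50.0
```

```bash
python3 s.py
```

```text
12.25 [551.37 216.99  83.04] [-2.21 -0.55  0.12] [-0.078  0.306  0.028]
```

Seat contact at exactly the expected height. Release gently and rise.

Request:
send_rows(rows=[[14,[0,0,0],[0,0,0]],[20,[0,0,0],[0,0,0]],[40,[0,0,0],[0,0,0]],[40,[0,0,0],[0,0,0]],[40,[0,0,-5],[0,0,0]],[40,[0,0,-20],[0,0,0]],[40,[0,0,-50],[0,0,0]],[40,[0,0,-100],[0,0,0]],[40,[0,0,-130],[0,0,0]],[40,[0,0,-130],[0,0,0]]])

```text
time: 13.5
ee_pos: [553.7, 217.6, 217.5]
ee_rot: [[0.981, 0.194, 0.008], [0.194, -0.981, 0.002], [0.008, -0.0, -1.0]]
force: [0.8, 0.1, -0.2]
opening: 0.46
finger_force: 0.0
```

```bash
python3 s.py
python3 - <<'E'
from h import *
import pickle
ims=[]
for n in('top','scene'):
    c=cap(n); pickle.dump(c,open(n+'2.pkl','wb')); p=proj(c,[551,180,80]).astype(int); print(n,p)
    ims.append(cv2.resize(c['frame'][p[1]-60:p[1]+60,p[0]-48:p[0]+48,::-1],(400,500),interpolation=2))
cv2.imwrite('pics/seat.png',np.hstack(ims))
E
```

```text
13.5 [553.66 217.6  217.53] [ 0.77  0.1  -0.23] [ 0.034  0.023 -0.013]
top [196 199]
scene [318 219]
```

View pics/seat.png

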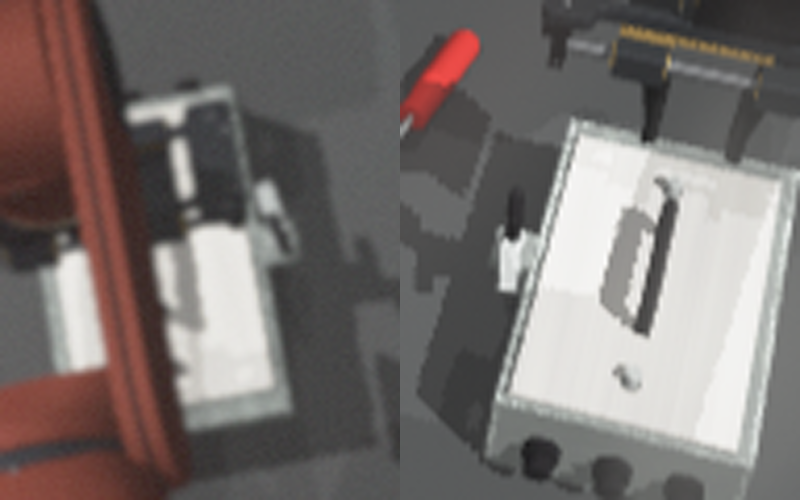

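Both studs stand through the holes at (668,187) and (627,376), and the cover lies flush; the wing is at (516,212) right crop and (285,222) left.

Run:
```python
from h import *
import pickle
t=pickle.load(open('top2.pkl','rb')); s=pickle.load(open('scene2.pkl','rb'))
T=lambda u,v:(u/4.1667+196-48,v/4.1667+199-60); S=lambda u,v:((u-400)/4.1667+318-48,v/4.1667+219-60)
print('wing',ray(t,*T(284,224),101),ray(s,*S(516,212),101))
print('tongue tip',ray(t,*T(262,181),77),ray(s,*S(506,292),77))
for n,c,X in(('t',t,T),('s',s,S)):
    a=np.radians(11.2)
    for nm,p in(('pivot z112',(564.1,121.3,112)),('pivot z90',(564.1,121.3,90)),('tip z77',(564.1+43*np.cos(a),121.3+43*np.sin(a),77))):
        q=proj(c,p); o=(q-([148,139] if n=='t' else [270,159]))*4.1667+([0,0] if n=='t' else [400,0]); print(n,nm,o.round())
print(sensors.get_state()['qpos'].round(1))
i=cv2.hconcat([cv2.resize(t['frame'][175:210,200:230,::-1],(390,455),interpolation=2),cv2.resize(s['frame'][190:240,280:315,::-1],(392,455),interpolation=2)]) if 0 else np.hstack([cv2.resize(t['frame'][175:210,200:230,::-1],(390,455),interpolation=2),cv2.resize(s['frame'][195:230,280:310,::-1],(390,455),interpolation=2)])
cv2.imwrite('pics/wing.png',i)
```

```text
wing [569.55164121 117.55378253 101.        ] [563.54409738 123.5157776  101.        ]
tongue tip [605.58635515 136.42069551  77.        ] [607.87876929 138.76133724  77.        ]
t pivot z112 [277. 229.]
t pivot z90 [280. 234.]
t tip z77 [271. 180.]
s pivot z112 [514. 201.]
s pivot z90 [511. 222.]
s tip z77 [494. 285.]
[13.9  8.6 93.1 -0.  78.2 92.7]
```

View pics/wing.png

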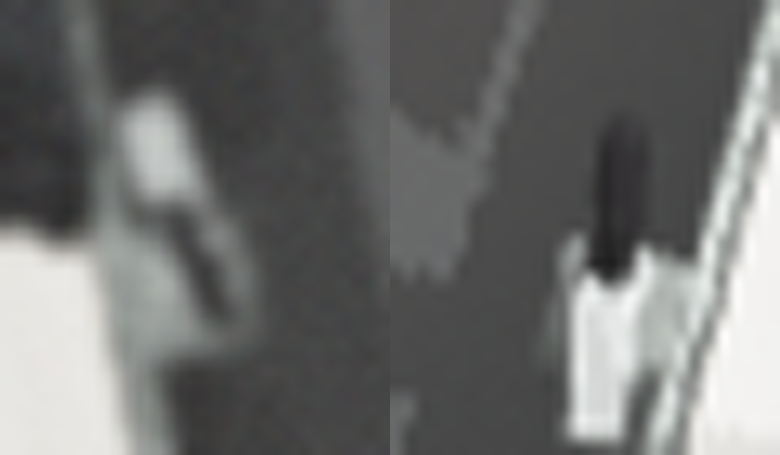

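Wing runs (180,210)–(222,310) and the tongue tip ends at (148,95) in the left crop; tip at (598,438) in the right crop: the button is turned a little past 0.

Run:
```python
from h import *
import pickle
t=pickle.load(open('top2.pkl','rb')); s=pickle.load(open('scene2.pkl','rb'))
T=lambda u,v:(u/13+200-.46,v/13+175-.46); S=lambda u,v:((u-390)/13+280-.46,v/13+195-.46)
a=ray(t,*T(180,210),112);b=ray(t,*T(222,310),112);print('wing',a,b,(a+b)/2,np.degrees(np.arctan2(*(a-b)[1::-1])))
p=np.array([564.1,121.3])
for X in (ray(t,*T(148,95),78),ray(s,*S(598,440),78)):
    d=X[:2]-p; print('tip',X,np.hypot(*d),np.degrees(np.arctan2(d[1],d[0])))
shift((551.3,217.2,212.6,11.2),(564.3,121.3,152.6,20))
```

```text
wing [573.8371737  124.78982211 112.        ] [550.82838871 114.89271563 112.        ] [562.33278121 119.84126887 112.        ] 23.274700486196522
tip [607.22397398 136.20704894  78.        ] 45.62781213582283 19.06918903227014
tip [606.37931068 138.27781595  78.        ] 45.56079834311496 21.878579615954248
[-5.9 96.6 60. ] rz -8.8
```

Request:
send_rows(rows=[[30,[-2,30,0],[0,0,-3]],[30,[-4,65,0],[0,0,-6]],[30,[-6.6,96.8,0],[0,0,-9.3]],[30,[-6.6,96.8,30],[0,0,-9.3]],[30,[-6.6,96.8,60],[0,0,-9.3]],[30,[-6.6,96.8,80],[0,0,-9.3]],[30,[-6.6,96.8,85],[0,0,-9.3]],[30,[-6.6,96.8,85],[0,0,-9.3]]], grip_force=6)

```text
time: 14.6
ee_pos: [563.7, 120.9, 127.6]
ee_rot: [[0.937, 0.35, -0.0], [0.35, -0.937, 0.0], [-0.0, -0.0, -1.0]]
force: [-0.3, 0.4, 0.3]
opening: 0.346
finger_force: 0.0
```

```bash
python3 s.py
python3 - <<'E'
from h import *
ims=[]
for n in('top','scene'):
    c=cap(n); p=proj(c,[564,121,115]).astype(int)
    ims.append(cv2.resize(c['frame'][p[1]-30:p[1]+30,p[0]-24:p[0]+24,::-1],(400,500),interpolation=2))
cv2.imwrite('pics/wg.png',np.hstack(ims))
E
```

```text
14.6 [563.71 120.93 127.64] [-0.28  0.42  0.35] [-0.024  0.045  0.068]
```

View pics/wg.png

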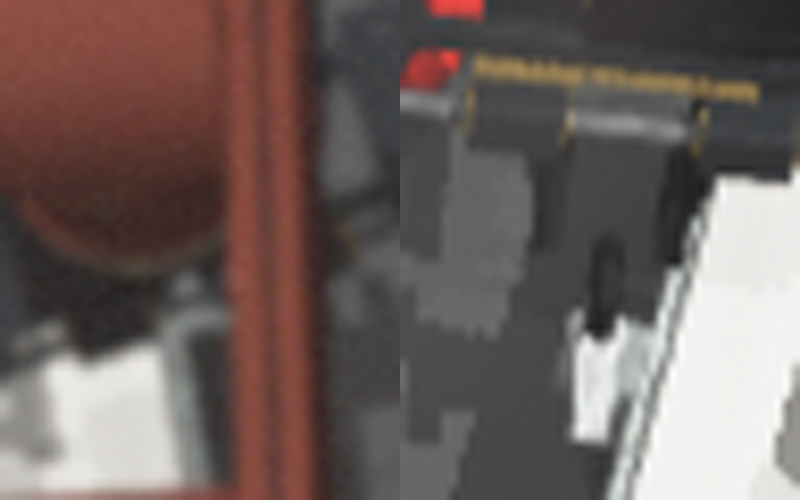

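The fingers at (548,210) and (682,215) are centred on the wing at (607,275). Descend and close lightly.

Request:
send_rows(rows=[[30,[0,0,12],[0,0,0]],[30,[0,0,24],[0,0,0]],[30,[0,0,33],[0,0,0]],[30,[0,0,38],[0,0,0]],[30,[0,0,39.5],[0,0,0]],[30,[0,0,39.5],[0,0,0]]])

```text
time: 15.45
ee_pos: [563.8, 120.8, 88.3]
ee_rot: [[0.937, 0.35, 0.0], [0.35, -0.937, 0.0], [0.0, 0.0, -1.0]]
force: [0.4, -0.0, 0.1]
opening: 0.345
finger_force: 0.0
```

Request:
send_rows(rows=[[4,[0,0,0],[0,0,0]],[4,[0,0,0],[0,0,0]],[4,[0,0,0],[0,0,0]],[4,[0,0,0],[0,0,0]],[4,[0,0,0],[0,0,0]],[4,[0,0,0],[0,0,0]]], grip_force=6)

```text
time: 16.2
ee_pos: [563.3, 122.2, 88.4]
ee_rot: [[0.937, 0.35, -0.0], [0.35, -0.937, 0.002], [0.0, -0.002, -1.0]]
force: [-2.1, 5.3, 1.1]
opening: 0.114
finger_force: 6.0
```

```bash
python3 s.py
```

```text
16.2 [563.32 122.24  88.39] [-2.1   5.27  1.06] [ 0.945  0.299 -0.022]
```

Request:
send_rows(rows=[[4,[0,-1.5,0],[0,0,0]],[4,[0,-1.5,0],[0,0,-6]],[4,[0,-1.5,0],[0,0,-12]],[4,[0,-1.5,0],[0,0,-18]],[4,[0,-1.5,0],[0,0,-24]],[4,[0,-1.5,0],[0,0,-30]],[4,[0,-1.5,0],[0,0,-30]]])

```text
time: 17.08
ee_pos: [563.3, 122.3, 88.4]
ee_rot: [[0.637, 0.771, 0.0], [0.771, -0.637, 0.0], [0.0, 0.0, -1.0]]
force: [0.1, 2.1, 1.9]
opening: 0.116
finger_force: 6.0
```

```bash
python3 s.py
```

```text
17.07 [563.32 122.29  88.36] [0.13 2.09 1.86] [ 0.369 -0.014 -0.059]
```

Request:
send_rows(rows=[[4,[0,0,0],[0,0,-6]],[4,[0,0,0],[0,0,-12]],[4,[0,0,0],[0,0,-18]],[4,[0,0,0],[0,0,-24]],[4,[0,0,0],[0,0,-30]],[4,[0,0,0],[0,0,-36]],[4,[0,0,0],[0,0,-41]],[4,[0,0,0],[0,0,-46]],[4,[0,0,0],[0,0,-50.5]],[4,[0,0,0],[0,0,-50.5]]])

```text
time: 18.32
ee_pos: [563.5, 122.2, 88.4]
ee_rot: [[-0.188, 0.982, 0.001], [0.982, 0.188, 0.0], [-0.0, 0.001, -1.0]]
force: [-0.2, 1.5, 0.4]
opening: 0.113
finger_force: 6.0
```

```bash
python3 s.py
```

```text
18.32 [563.52 122.17  88.39] [-0.15  1.46  0.4 ] [ 0.314 -0.238 -0.015]
```

Request:
send_rows(rows=[[14,[0,0,0],[0,0,0]],[30,[0,0,0],[0,0,0]],[30,[0,0,0],[0,0,0]],[30,[0,0,-10],[0,0,0]],[30,[0,0,-30],[0,0,0]],[30,[0,0,-70],[0,0,0]],[30,[0,0,-120],[0,0,0]],[30,[0,0,-160],[0,0,0]]])

```text
time: 19.32
ee_pos: [563.8, 122.2, 252.5]
ee_rot: [[-0.191, 0.982, 0.004], [0.982, 0.191, 0.0], [-0.0, 0.004, -1.0]]
force: [0.8, -0.5, -0.1]
opening: 0.345
finger_force: 0.0
```

Request:
send_rows(rows=[[30,[-30,0,0],[0,0,0]],[30,[-75,0,0],[0,0,0]],[30,[-125,0,0],[0,0,0]],[30,[-175,0,0],[0,0,0]],[30,[-200,0,0],[0,0,0]],[30,[-200,0,0],[0,0,0]],[30,[-200,0,0],[0,0,0]],[30,[-200,0,0],[0,0,0]]])

```text
time: 20.32
ee_pos: [601.3, -73.0, 248.7]
ee_rot: [[-0.192, 0.981, 0.0], [0.981, 0.192, 0.0], [-0.0, 0.001, -1.0]]
force: [0.4, -0.4, 0.3]
opening: 0.345
finger_force: 0.0
```

```bash
python3 s.py
python3 - <<'E'
from h import *
ims=[]
for n in('top','scene'):
    c=cap(n); p=proj(c,[551,180,80]).astype(int)
    ims.append(cv2.resize(c['frame'][p[1]-60:p[1]+60,p[0]-48:p[0]+48,::-1],(400,500),interpolation=2))
cv2.imwrite('pics/end.png',np.hstack(ims))
E
```

```text
20.32 [601.27 -73.01 248.69] [ 0.39 -0.42  0.27] [-0.087 -0.115 -0.016]
```

View pics/end.png

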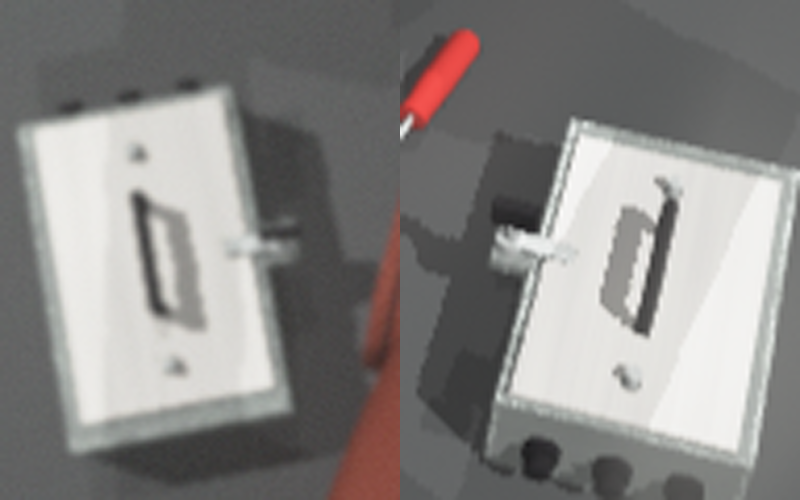

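The cover is flush on the flange with both studs through, at (137,152)/(177,365) in the left crop, and the tongue lies across its edge at (245,245). The arm is clear of everything.

```bash
python3 -c "
from bench import job
print(job.close_job())"
```

```text
the job is handed in; nothing more can be done
None
```

The cover is seated flush over both studs, the turn-button is swung over its edge to hold it, and the job was handed in at about 20 s with the arm clear and nothing else on the worktop touched.

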